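# Unload the card-clip former and hold its sprung jaw open at the index

### The arm

A 6-joint arm with a two-finger parallel gripper is mounted at the origin on the work surface. World frame = base frame: x ahead of the robot, y to its left, z up, the work surface at z = 0. Lengths are in m, angles in rad, forces in N, time in s.
With the tool pointing down it reaches from about 0.2 to 0.875 m from the base axis. Payload 3.4 kg.
Tool frame: the origin (TCP) lies midway between the tips of the shut fingers; the grasp point (between the pads) lies 19 mm behind it; z points along the fingers, y is the line along which they close (so a half turn about z gives the same grasp; the last joint's range is limited). The gripper opens to 94 mm and grips with 3 to 60 N. Pads are 16 mm wide; open, the fingers measure 119 mm over their backs; the gripper's body (75 mm by 177 mm) begins 78 mm behind the grasp point.
Start: joints at [-1.272, 0.276, 1.505, -0, 1.361, -0.121], TCP at [0.234, -0.525, 0.205] pointing down, gripper open.
Joint ranges: [-2.89, 2.89], [-0.75, 2.08], [0.22, 2.7], [-1.18, 4.32], [0.11, 2.71], [-2.7, 2.7]. Speed limits (rad/s): [2.57, 2.57, 3.14, 3.14, 3.14, 3.14].

### API

Orientations are given as a unit quaternion [x, y, z, w].
In Python, from station import robot gives the robot as it stands.
- The arm moves only by the tool jog_arm, never from a script. Its argument "increments" is one flat list of numbers, 5 for each row, row after row: the shift along the tool's x, y, z in mm, then the turn about the tool's z in degrees, then the finger opening in mm, from 0 to 94. A call has 1 to 10 rows; each row is the pose to reach, as a shift and turn from the pose commanded when the call began, along the tool's axes at that moment; what a row does not reach only later rows make up. A row lasts 1/10 s, in which the tool goes at most 50 mm and 8.59 degrees, less where a joint would pass 70% of its speed; a pose out of reach is approached as far as the arm can. A call with a gripper value outside its range is refused whole. The fingers move at their own pace and stop on an object; "squeeze" is the grip in N (left out, the last holds). Time passes only in rows, so rows that repeat a pose let the fingers close. It gives the time, the measured TCP pose, the force, the opening and the grip force at its end, in the units of the state.
- robot.state(): the state, without advancing time (a new reading comes with each control period).
- robot.capture(name): name is "scene" or "side" or "wrist"; returns a dict with "image" (384x512x3 uint8, red, green, blue), "camera_matrix" (3x3 intrinsics, pixels), "dist_coeffs" ([k1, k2, p1, p2, k3] as OpenCV has them; the pictures are not rectified), "rvec" (rotation vector, rad) and "tvec" (3), from world to camera coordinates, as OpenCV has them. Camera axes: x right, y down, z forward; pixel columns grow to the right and rows downward; lengths in m; the calibration is good to about 2 mm. A picture is of the moment at which its call begins. There is no depth.
- robot.hand_in(): hands the job in; it is judged then, once.
The state is a dict: "t": time; "joint_positions": joint angles; "qd": joint speeds; "effort": joint torques, N m; "ee_pos": TCP position; "tcp_rot": TCP orientation; "wrist_force": force on the tool from outside, world axes, zero at the start; "torque": the same for the moment, N m; "gripper_width": finger opening in m; "grip_force": force on a finger pad.
Only numpy, scipy, OpenCV 4.12 (cv2) and the standard library are available. Lean on these libraries where they do the work, as an engineer would, in place of code of your own. Each camera call takes 0.05 s, during which the arm holds its last target. There are 200 camera calls.

### The job

Take the finished U-shaped card clip out of the open die of the brass clip stand and set it down in the wooden pen tray by hand, without dropping it in. Then pull the stand's spring-return jaw out by its upright handle until the small pointer on the jaw is level with the fixed pointed index on the edge of the bed, and finish while still holding it there, so that the next blank can be put in. Leave the stapler, the crystal paperweight and the binder clip where they are.

Things in the scene. Friction and masses are not known exactly. Their poses are not given: they have to be found in the camera images.
- stand: Heavy brass clip stand, fixed to the desk. Origin on the desk, x from the jaw end to the lid end, z up. Bed plate x = -150 to 105 mm, 120 mm wide, 10 mm thick; on it a die block x = 0 to 100 mm, 90 mm wide, top 32 mm above the desk, with an open cavity. The open lid with toggle latch is fixed, leans out beyond x = 102 mm and reaches 65 mm high.
- cavity (a point): Centre of the mouth of the die cavity: x = 40, y = 0 mm of the stand, 32 mm above the desk. The cavity is 22 mm (stand's x) x 42 mm (y) and 10 mm deep.
- clip: Loose formed steel card clip, a channel of U section, 20 mm (x) x 40 mm (y) x 24 mm tall, walls 3 mm, about 60 g, open side up. Origin: centre of its underside. At the start it sits in the cavity with its axes along the stand's and stands 14 mm out of the die block; grip it across the two outer long faces, 20 mm apart along x.
- clip_mid (a point): Centre of the clip, 12 mm above its underside.
- tray: Loose rectangular mahogany pen tray, empty, 200 mm (x) x 100 mm (y) x 18 mm high outside, walls and floor 5 mm, about 0.6 kg. Origin: centre of its underside.
- jaw: Sprung steel jaw, slides only along the stand's -x, 0 to 60 mm, closed at the start. The spring (120 N/m) pulls it shut with 3 N when closed, 10 N fully out; it snaps shut if let go. Origin at desk height under its handle, x = -60 mm of the stand when closed. Jaw block 64 mm wide, top 32 mm up, 46 to 59 mm on the +x side of the origin; a low plate joins it to the handle.
- handle (a point): Centre of the top face of the jaw's upright handle plate: 12 mm thick (along the stand's x), 40 mm wide (y), top 62 mm above the desk, free for 40 mm below it and with a 40 mm gap to the jaw block. At x = -60, y = 0 mm of the stand when closed; moves with the jaw.
- pointer (a point): Tip of the small steel pointer that sticks out from the handle's foot to the stand's -y side; at x = -60, y = -34 mm of the stand when closed, 20 mm above the desk. Moves with the jaw.
- index: Fixed steel index block, pointed towards the jaw, 16 x 16 x 10 mm, on the -y edge of the bed: the mark. Origin under its nose line, 10 mm above the desk, y = -45 and x between -108 and -88 mm of the stand, axes as the stand's. The jaw is at the mark when the pointer has the same x along the stand as the index.
- stapler: Bystander: chipped chrome stapler, 140 x 36 x 60 mm, origin centre of underside.
- paperweight: Bystander: cut-crystal paperweight, 72 mm across, 40 mm high, origin centre of underside.
- binder_clip: Bystander: black binder clip 41 mm wide, 47 mm high with its wire arms, origin centre of underside.
Not all that is in view belongs to the job. Of the things shaped like the clip, the steel one is meant. There is more than one size of the tray; the job needs the smaller.

How it is judged:
By the outcome, as a careful person would: the job done as asked, in the order asked, and still so for the second after the job is handed in, while the arm keeps its last pose, push and grip.
It also fails if it takes over 48 s, if anything falls off the work surface, if the arm or the gripper's body presses on something with over 40 N, if the wrist force passes 120 N, or if a joint passes its speed limit or range.

## Working session

There is one attempt and no reset: what is moved stays moved. The work goes in short steps, Python scripts to look and compute and a tool call to move; the robot and the scene stay as the last step left them, time stands still between calls to the robot, and variables do not carry over. Pictures are saved under pics/ and viewed, at most 10 in all, crops included, and the job is handed in when it is done.

Besides the shell and the picture viewer there is one more tool, called after "Request:" as a command line: name --argument value ..., lists and objects as JSON in quotes. jog_arm: Moves the arm, as the interface text tells. Its arguments: {"type":"object","properties":{"increments":{"type":"array","items":{"type":"number"}},"squeeze":{"type":"number"}},"required":["increments"]}

```bash
mkdir -p pics; python3 - <<'E'
from station import robot
import cv2,numpy as np,pickle
d={}
for n in("scene","side","wrist"):
    c=robot.capture(n);d[n]=c
    cv2.imwrite(f"pics/{n}0.png",c["image"][:,:,::-1])
    R=cv2.Rodrigues(np.array(c["rvec"]))[0];print(n,(-R.T@np.array(c["tvec"]).ravel()).round(3),R[2].round(2),c["camera_matrix"][0][0])
pickle.dump(d,open("c0.pkl","wb"))
im=[cv2.resize(d[n]["image"],(400,300)) for n in d]
print(robot.state())
s=np.hstack([cv2.resize(d[n]["image"],(800,600)) for n in ("scene",)])
cv2.imwrite("pics/s_big.png",s[:,:,::-1])
s=cv2.resize(d["side"]["image"],(800,600));cv2.imwrite("pics/side_big.png",s[:,:,::-1])
E
```

```text
scene [ 1.128 -0.426  1.019] [-0.53  0.37 -0.76] 495.1519774523548
side [ 0.13  -0.943  0.65 ] [ 0.29  0.81 -0.5 ] 398.27678824942853
wrist [ 0.311 -0.49   0.384] [-0.26 -0.12 -0.96] 326.73770772210855
{'t': 0.15, 'joint_positions': array([-1.27199440e+00,  2.76426851e-01,  1.50581253e+00, -9.34715089e-06,
        1.36068612e+00, -1.20962035e-01]), 'qd': array([ 0.00038978, -0.00342026, -0.00288552,  0.00056985, -0.00015715,
       -0.00176808]), 'effort': array([ 1.27856045e-03, -4.04924476e+01, -2.37432575e+01,  7.01295678e-02,
        3.15293774e-02, -9.92538344e-05]), 'ee_pos': array([ 0.23422818, -0.52468056,  0.20482837]), 'tcp_rot': array([ 9.78055089e-01,  2.08345385e-01, -6.37321939e-05, -6.63382779e-04]), 'wrist_force': array([ 1.18542119, -0.10413221,  0.71715098]), 'torque': array([-0.01160851,  0.02281206,  0.03850184]), 'grip_force': 0.0, 'gripper_width': 0.09390106849163274}
```

View pics/s_big.png

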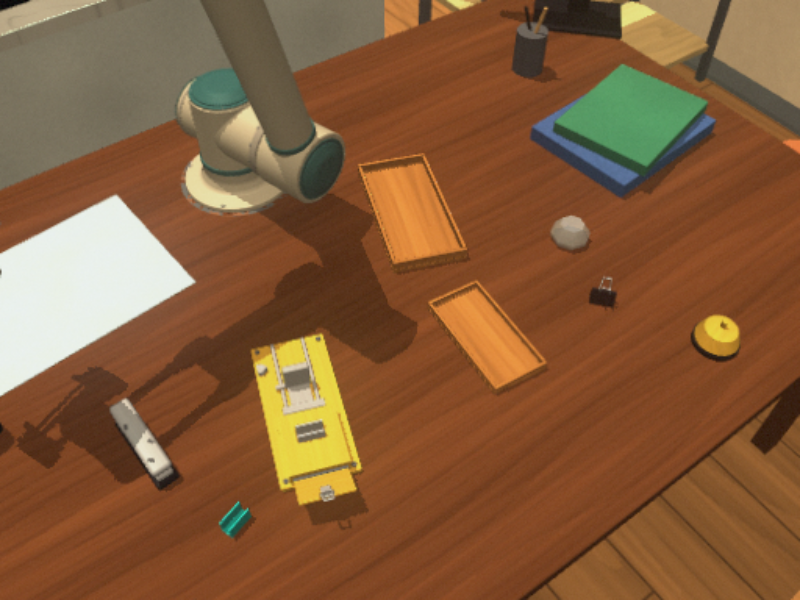

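View pics/side_big.png

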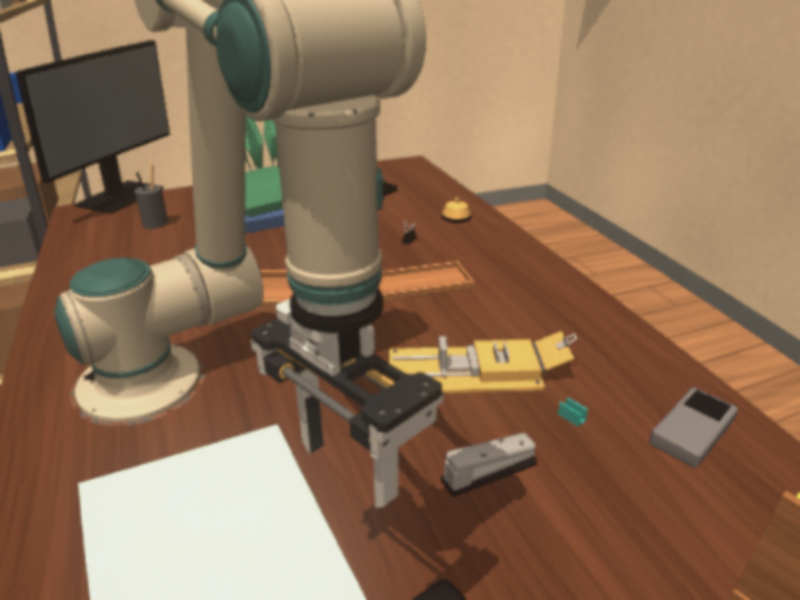

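Scene view (800 px scale): the stand's bed corners are about (252,350), (322,337), (358,470) and (283,488). The steel clip is at (310,431), the handle near (298,372) and the index near (262,370). The smaller tray has corners (430,303), (477,284), (545,362) and (498,389). In the side view the gripper hides part of the tray. The stand is visible at (390–575, 340–390).

```bash
cat >h.py <<'E'
import cv2,numpy as np
from scipy.spatial.transform import Rotation as Ro
def ray(c,px):
    K=np.array(c["camera_matrix"]);D=np.array(c["dist_coeffs"])
    u=cv2.undistortPoints(np.array(px,float).reshape(-1,1,2),K,D).reshape(-1,2)
    R=cv2.Rodrigues(np.array(c["rvec"]))[0];o=-R.T@np.array(c["tvec"]).ravel()
    return o,np.c_[u,np.ones(len(u))]@R
def atz(c,px,z):
    o,d=ray(c,px);z=np.broadcast_to(z,(len(d),));return o+d*((z-o[2])/d[:,2])[:,None]
def tri(views):
    A=0;b=0
    for c,p in views:
        o,d=ray(c,[p]);d=d[0]/np.linalg.norm(d);P=np.eye(3)-np.outer(d,d);A=A+P;b=b+P@o
    return np.linalg.solve(A,b)
def proj(c,P):
    return cv2.projectPoints(np.array(P,float).reshape(-1,1,3),np.array(c["rvec"]),np.array(c["tvec"]),np.array(c["camera_matrix"]),np.array(c["dist_coeffs"]))[0].reshape(-1,2)
def delta(st,pos,yaw_y):
    "tool shift mm and turn deg to bring TCP to pos, tool y along world yaw_y"
    R=Ro.from_quat(st["tcp_rot"]);m=R.as_matrix();s=R.inv().apply(np.array(pos)-st["ee_pos"])*1e3
    t=m.T@np.array([np.cos(yaw_y),np.sin(yaw_y),0]);a=np.degrees(np.arctan2(-t[0],t[1]))
    a=(a+90)%180-90;return s.round(1),round(a,1)
E
python3 - <<'E'
from h import *;import pickle
d=pickle.load(open("c0.pkl","rb"));s=d["scene"];k=.64
print("bed z.01",atz(s,np.array([(252,350),(322,337),(358,470),(283,488)])*k,.01).round(3))
print("tray z.018",atz(s,np.array([(430,303),(477,284),(545,362),(498,389)])*k,.018).round(3))
print("clip",atz(s,np.array([(310,431)])*k,.046).round(3),"handle",atz(s,np.array([(297,368)])*k,.062))
print(Ro.from_quat([.978,.208,0,0]).as_matrix().round(2))
w=d["wrist"];import cv2
cv2.imwrite("pics/w_big.png",cv2.resize(w["image"],(800,600))[:,:,::-1])
E
```

```text
bed z.01 [[ 0.405 -0.187  0.01 ]
 [ 0.447 -0.08   0.01 ]
 [ 0.679 -0.164  0.01 ]
 [ 0.642 -0.267  0.01 ]]
tray z.018 [[0.496 0.103 0.018]
 [0.509 0.194 0.018]
 [0.697 0.179 0.018]
 [0.693 0.085 0.018]]
clip [[ 0.605 -0.196  0.046]] handle [[ 0.51023652 -0.1595446   0.062     ]]
[[ 0.91  0.41  0.  ]
 [ 0.41 -0.91  0.  ]
 [ 0.    0.   -1.  ]]
```

```bash
python3 - <<'E'
from h import *
from station import robot
print(delta(robot.state(),[.57,-.16,.24],np.radians(-19)))
E
```

```text
(array([ 455.3, -196.2,  -34.8]), np.float64(-46.9))
```

Request:
jog_arm --increments '[46,-20,-4,-5,94,91,-39,-8,-10,94,137,-59,-11,-14,94,182,-78,-14,-19,94,228,-98,-18,-24,94,273,-118,-21,-28,94,319,-137,-25,-33,94,364,-157,-28,-38,94,410,-176,-32,-43,94,455,-196,-35,-47,94]'

```text
t: 1.15
ee_pos: [0.5711, -0.159, 0.2405]
tcp_rot: [0.813, 0.582, -0.0, 0.0]
wrist_force: [-0.0, -0.9, -0.4]
gripper_width: 0.0941
grip_force: 0.0
```

Request:
jog_arm --increments '[0,0,0,0,45,0,0,0,0,45,0,0,0,0,45]'

```text
t: 1.45
ee_pos: [0.5691, -0.1613, 0.24]
tcp_rot: [0.814, 0.581, -0.001, -0.0]
wrist_force: [-0.3, 0.6, -0.2]
gripper_width: 0.0733
grip_force: 0.0
```

```bash
python3 - <<'E'
from h import *;import pickle
from station import robot
st=robot.state();print(st["t"],st["ee_pos"],st["gripper_width"],st["wrist_force"],delta(st,[.602,-.195,.10],np.radians(-19)))
d={n:robot.capture(n) for n in("wrist","scene","side")};pickle.dump(d,open("c1.pkl","wb"))
cv2.imwrite("pics/w1.png",cv2.resize(d["wrist"]["image"],(800,600),interpolation=cv2.INTER_CUBIC)[:,:,::-1])
s=pickle.load(open("c0.pkl","rb"))["scene"]["image"]
cv2.imwrite("pics/sc0.png",cv2.resize(s[205:325,150:270],(600,600),interpolation=cv2.INTER_CUBIC)[:,:,::-1])
E
```

```text
1.45 [ 0.56905883 -0.16133681  0.2400424 ] 0.07330896210032492 [-0.34226586  0.59154905 -0.20528116] (array([-21. ,  42.3, 140. ]), np.float64(0.0))
```

View pics/w1.png

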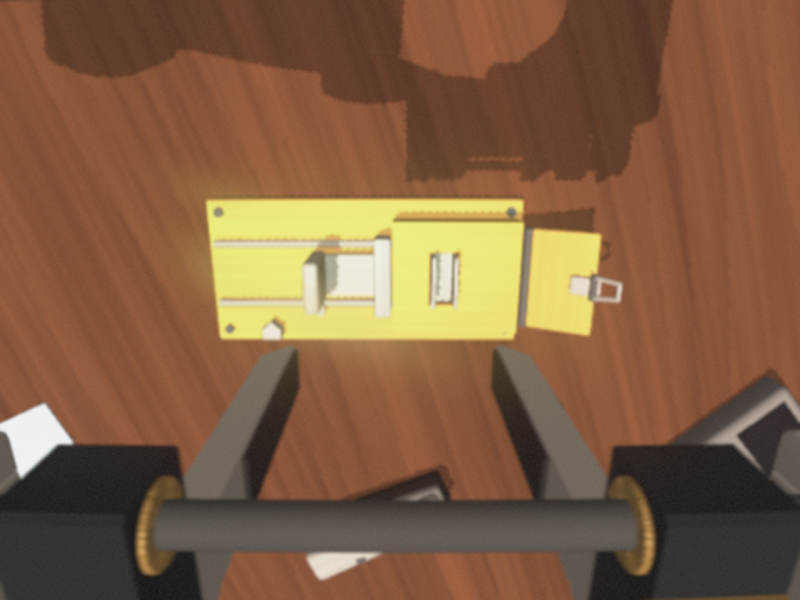

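View pics/sc0.png

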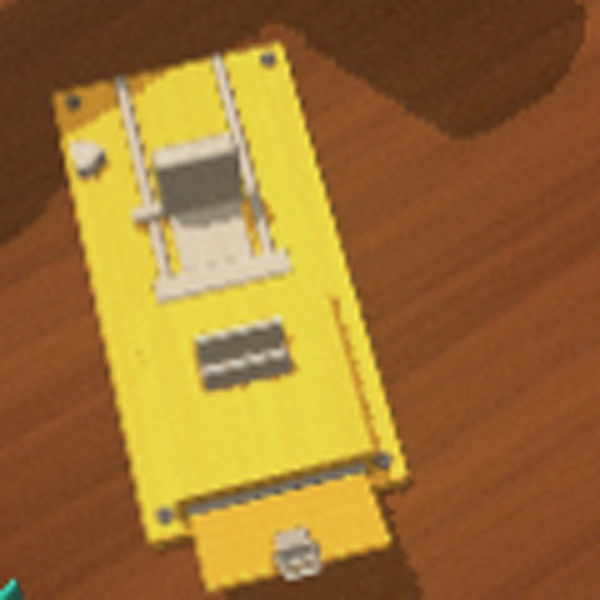

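Wrist view (800 px): bed corners (207,200), (523,199), (517,339) and (219,339), clip top about (431–459, 252–307), handle top at (305–319, 263–313), index nose near (272,320). The scene crop shows the same items: clip at (245,352), handle top at (198,150), index at (88,158), all in crop pixels.

```bash
python3 - <<'E'
from h import *;import pickle
from scipy.optimize import least_squares
s=pickle.load(open("c0.pkl","rb"))["scene"];w=pickle.load(open("c1.pkl","rb"))["wrist"]
S=lambda L:np.array(L,float)/5+[150,205]
W=lambda L:np.array(L,float)*.64
bed=np.array([(-150,-60,10),(-150,60,10),(105,60,10),(105,-60,10)])/1e3
sb=S([(55,95),(280,42),(410,482),(150,543)]);wb=W([(219,339),(207,200),(523,199),(517,339)])
for n,a,b in zip("ABCD",sb,wb):print(n,tri([(s,a),(w,b)]).round(4))
def T(p,P):
    c,q=np.cos(p[2]),np.sin(p[2]);return np.c_[p[0]+c*P[:,0]-q*P[:,1],p[1]+q*P[:,0]+c*P[:,1],P[:,2]]
for nm,V in(("both",((s,sb),(w,wb))),("s",((s,sb),)),("w",((w,wb),))):
    r=least_squares(lambda p:np.concatenate([(proj(c,T(p,bed))-m).ravel() for c,m in V]),[.565,-.182,-.33]);print(nm,r.x.round(4),np.degrees(r.x[2]).round(2),r.fun.round(1))
    if nm=="both":p=r.x
np.save("stand.npy",p)
for n,a,b in(("clip",S([(245,351)])[0],W([(445,279)])[0]),("handle",S([(198,150)])[0],W([(311.5,288)])[0])):
    t=tri([(s,a),(w,b)]);q=T([0,0,-p[2]],np.array([[t[0]-p[0],t[1]-p[1],t[2]]]));print(n,t.round(4),"stand frame",q.round(4))
print("pred clip",T(p,np.array([[.04,0,.046],[-.06,0,.062]])).round(4))
i=w["image"][120:225,130:310]
cv2.imwrite("pics/w1c.png",cv2.resize(i,(800,467),interpolation=cv2.INTER_CUBIC)[:,:,::-1])
t=s["image"][175:255,265:355];cv2.imwrite("pics/tr.png",cv2.resize(t,(675,600),interpolation=cv2.INTER_CUBIC)[:,:,::-1])
E
```

```text
A [ 0.4004 -0.1877  0.0087]
B [ 0.4386 -0.076   0.0074]
C [ 0.68   -0.1586  0.0015]
D [ 0.6427 -0.2715  0.0099]
both [ 0.5613 -0.1811 -0.33  ] -18.9 [-1.5 -0.8 -0.2 -0.7 -0.5 -1.8 -1.  -0.6  1.3 -0.  -0.4 -0.6  1.9 -0.4
 -0.6 -0.1]
s [ 0.5646 -0.181  -0.3338] -19.12 [-0.6 -0.1  0.8  0.1  0.2 -0.6 -0.4  0.5]
w [ 0.5605 -0.1812 -0.3289] -18.84 [ 0.9  0.3 -1.  -0.1  1.3 -0.2 -1.2  0.1]
clip [ 0.5993 -0.1924  0.0377] stand frame [[0.0396 0.0016 0.0377]]
handle [ 0.5055 -0.1599  0.0599] stand frame [[-0.0597  0.0019  0.0599]]
pred clip [[ 0.5991 -0.194   0.046 ]
 [ 0.5045 -0.1616  0.062 ]]
```

View pics/w1c.png

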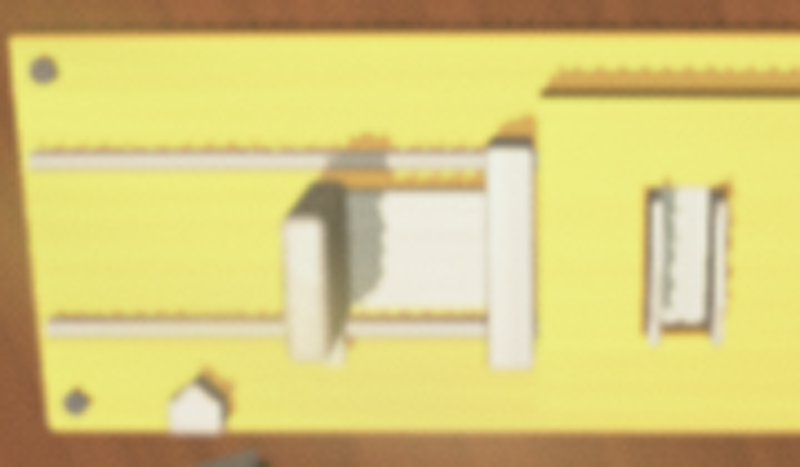

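Wrist crop (4.44× scale): the index nose is at (195,380), with its base spanning 170–222 at row 432. The handle top centre is at (305,288) and the clip top centre at (685,266). The jaw is still closed.

```bash
python3 - <<'E'
from h import *;import pickle
from station import robot
s=pickle.load(open("c0.pkl","rb"))["scene"];w=pickle.load(open("c1.pkl","rb"))["wrist"];p=np.load("stand.npy")
C=lambda L:np.array(L,float)/(800/180)+[130,120]
S=lambda L:np.array(L,float)/5+[150,205]
R=Ro.from_euler("z",-p[2])
f=lambda P:R.apply(P-[p[0],p[1],0]).round(4)
print("wrist idx nose,clip,handle",f(atz(w,C([(195,378),(685,266),(305,288)]),[.02,.046,.062])), atz(w,C([(685,266),(305,288)]),[.046,.062]).round(4))
print("scene idx center?,clip,handle",f(atz(s,S([(103,155),(245,351),(198,150)]),[.02,.046,.062])),atz(s,S([(245,351),(198,150)]),[.046,.062]).round(4))
print(delta(robot.state(),[.5995,-.193,.085],p[2]),robot.state()["gripper_width"])
E
```

```text
wrist idx nose,clip,handle [[-0.102  -0.0393  0.02  ]
 [ 0.0378  0.0019  0.046 ]
 [-0.0611  0.0006  0.062 ]] [[ 0.5977 -0.1915  0.046 ]
 [ 0.5037 -0.1607  0.062 ]]
scene idx center?,clip,handle [[-0.0965 -0.0401  0.02  ]
 [ 0.0448  0.0016  0.046 ]
 [-0.057   0.003   0.062 ]] [[ 0.6042 -0.194   0.046 ]
 [ 0.5083 -0.1597  0.062 ]]
(array([-19.3,  39. , 155.4]), np.float64(-0.2)) 0.0612814405672797
```

View pics/tr.png

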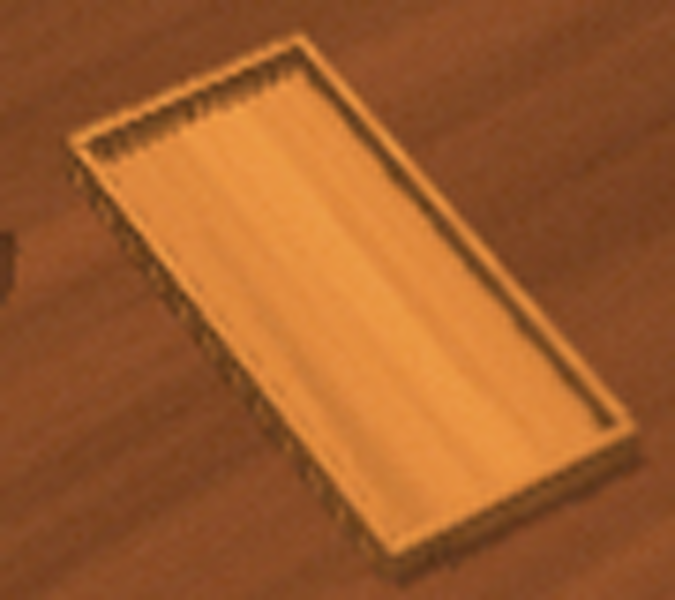

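The tray crop shows the rim corners at (70,140), (300,37), (635,430) and (392,553), at 7.5× scale. The tray is empty. Next I move down to just above the clip.

Request:
jog_arm --increments '[-5,10,40,0,40,-10,20,80,0,40,-15,30,120,0,40,-19,39,145,0,40,-19,39,155,0,40,-19,39,155,0,40,-19,39,155,0,40]'

```text
t: 2.3
ee_pos: [0.6009, -0.1918, 0.0868]
tcp_rot: [0.814, 0.581, 0.0, 0.001]
wrist_force: [0.2, 0.0, -0.0]
gripper_width: 0.0402
grip_force: 0.0
```

```bash
python3 - <<'E'
from h import *;import pickle
from station import robot
st=robot.state();p=np.load("stand.npy");print(st["t"],st["ee_pos"],st["gripper_width"],st["wrist_force"],delta(st,[.599,-.193,.035],p[2]))
w=robot.capture("wrist");pickle.dump(w,open("w2.pkl","wb"))
cv2.imwrite("pics/w2.png",cv2.resize(w["image"],(800,600),interpolation=cv2.INTER_CUBIC)[:,:,::-1])
s=pickle.load(open("c0.pkl","rb"))["scene"]
t=atz(s,np.array([(70,140),(300,37),(635,430),(392,553)])/7.5+[265,175],.018);print(t.round(4),t.mean(0))
E
```

```text
2.3 [ 0.60092971 -0.19184108  0.08680237] 0.040234975054025755 [ 0.23611746  0.04886588 -0.01191523] (array([-1.7, -1.5, 51.8]), np.float64(-0.1))
[[0.4944 0.1013 0.018 ]
 [0.5036 0.1972 0.018 ]
 [0.6997 0.179  0.018 ]
 [0.6902 0.0827 0.018 ]] [0.59696897 0.1400239  0.018     ]
```

View pics/w2.png

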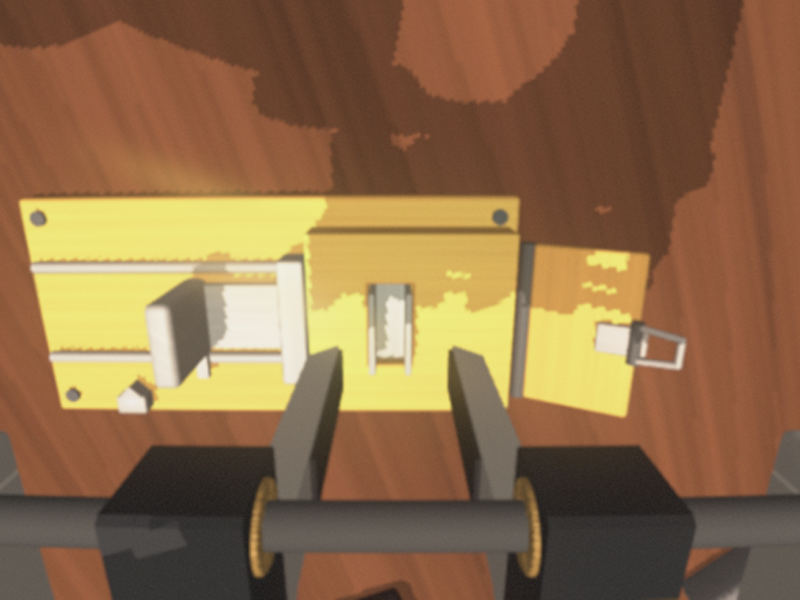

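Close wrist view: the clip top spans (368–413, 285–375) and the fingertips straddle it, centred near column 395. The index nose is at (135,383) and the jaw's pointer tip at (204,377).

```bash
python3 - <<'E'
from h import *;import pickle
from station import robot
w=pickle.load(open("w2.pkl","rb"));w1=pickle.load(open("c1.pkl","rb"))["wrist"];p=np.load("stand.npy");k=.64
P=atz(w,np.array([(390.5,329),(135,383),(204,376)])*k,[.046,.02,.02])
f=Ro.from_euler("z",-p[2]).apply(P-[p[0],p[1],0]);print(P.round(4),f.round(4))
c=tri([(w,np.array([390.5,329])*k),(w1,np.array([685,266])/(800/180)+[130,120])]);print("2-view clip top",c.round(4))
b=np.array([(62,408),(20,199),(519,197)])*k
print("bed",Ro.from_euler("z",-p[2]).apply(atz(w,b,.01)-[p[0],p[1],0]).round(4))
print(delta(robot.state(),[*P[0,:2],.035],p[2]))
E
```

```text
[[ 0.5992 -0.1905  0.046 ]
 [ 0.4555 -0.1846  0.02  ]
 [ 0.493  -0.1929  0.02  ]] [[ 0.0389  0.0034  0.046 ]
 [-0.0989 -0.0377  0.02  ]
 [-0.0607 -0.0333  0.02  ]]
2-view clip top [ 0.5976 -0.195   0.0339]
bed [[-0.1503 -0.059   0.01  ]
 [-0.1493  0.0599  0.01  ]
 [ 0.1028  0.0595  0.01  ]]
(array([ 0.5, -2.6, 52.4]), np.float64(-0.1))
```

Request:
jog_arm --increments '[1,-1,25,0,40,1,-1,42,0,40,1,-1,49,0,40,1,-1,49,0,40,1,-1,49,0,40]' --squeeze 25

```text
t: 2.85
ee_pos: [0.601, -0.1904, 0.0379]
tcp_rot: [0.814, 0.581, 0.001, 0.001]
wrist_force: [0.9, -0.8, 0.3]
gripper_width: 0.0402
grip_force: 0.0
```

Request:
jog_arm --increments '[0,0,0,0,15,0,0,0,0,15,0,0,0,0,15,0,0,0,0,15,0,0,0,0,15,0,0,0,0,15,0,0,0,0,15]'

```text
t: 3.55
ee_pos: [0.6, -0.19, 0.0371]
tcp_rot: [0.814, 0.581, -0.0, 0.0]
wrist_force: [-1.8, 0.6, 5.8]
gripper_width: 0.0197
grip_force: 25.0
```

Request:
jog_arm --increments '[0,0,-5,0,15,0,0,-15,0,15,0,0,-35,0,15,0,0,-60,0,15,0,0,-80,0,15,0,0,-80,0,15,0,0,-80,0,15]'

```text
t: 4.25
ee_pos: [0.6002, -0.1901, 0.1166]
tcp_rot: [0.814, 0.581, 0.0, 0.0]
wrist_force: [0.1, 0.3, -1.0]
gripper_width: 0.0197
grip_force: 25.0
```

```bash
python3 - <<'E'
from h import *
from station import robot
st=robot.state();print(st["ee_pos"],st["gripper_width"],st["grip_force"],st["wrist_force"],delta(st,[.597,.140,.115],np.load("stand.npy")[2]))
E
```

```text
[ 0.60018025 -0.19008314  0.11662154] 0.01965018018194871 24.999506771564484 [ 0.07908934  0.31213945 -0.99232146] (array([ 311.2, -110.2,    1.5]), np.float64(-0.0))
```

Request:
jog_arm --increments '[15,-5,0,0,15,50,-18,0,0,15,90,-32,0,0,15,130,-46,0,0,15,170,-60,0,0,15,210,-74,0,0,15,250,-88,0,0,15,285,-101,0,0,15,305,-108,0,0,15,311,-110,0,0,15]'

```text
t: 5.25
ee_pos: [0.5952, 0.1431, 0.1149]
tcp_rot: [0.813, 0.582, -0.001, -0.001]
wrist_force: [-1.1, -1.3, -0.4]
gripper_width: 0.0195
grip_force: 25.0
```

Request:
jog_arm --increments '[0,0,20,0,15,0,0,40,0,15,0,0,60,0,15,0,0,60,0,15,0,0,60,0,15]'

```text
t: 5.75
ee_pos: [0.5965, 0.1393, 0.0559]
tcp_rot: [0.814, 0.581, -0.001, -0.0]
wrist_force: [0.5, -1.0, 0.3]
gripper_width: 0.0194
grip_force: 25.0
```

```bash
python3 - <<'E'
from h import *;import pickle
from station import robot
st=robot.state();print(st["t"],st["ee_pos"],st["gripper_width"],st["grip_force"],st["wrist_force"])
d={n:robot.capture(n) for n in("wrist","scene")};pickle.dump(d,open("c3.pkl","wb"))
a=cv2.resize(d["wrist"]["image"],(480,360));b=cv2.resize(d["scene"]["image"][140:280,230:390],(320,360)[:2])
cv2.imwrite("pics/p3.png",np.hstack([a,b])[:,:,::-1])
E
```

```text
5.75 [0.59647119 0.13931704 0.05591085] 0.01940601188099497 24.999538958072662 [ 0.49485043 -0.95303256  0.2861212 ]
```

View pics/p3.png

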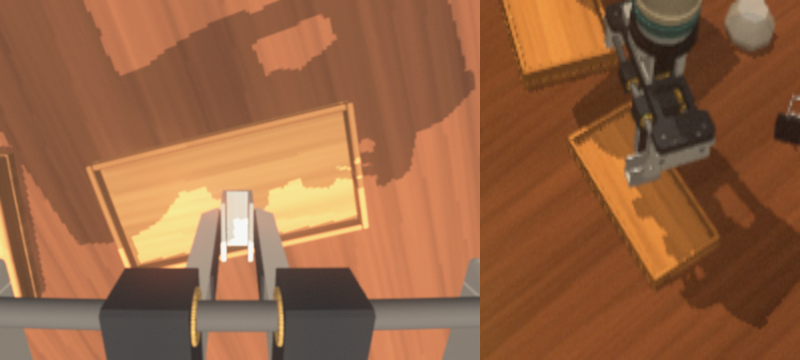

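The clip is held above the small tray. In the left panel its rim corners are (90,168), (350,103) and (367,228), with the clip at (237,220).

```bash
python3 - <<'E'
from h import *;import pickle
w=pickle.load(open("c3.pkl","rb"))["wrist"]
t=atz(w,np.array([(90,168),(350,103),(367,228)])*512/480,.018);print(t.round(3),((t[0]+t[2])/2).round(3))
E
```

```text
[[0.501 0.198 0.018]
 [0.694 0.182 0.018]
 [0.685 0.083 0.018]] [0.593 0.141 0.018]
```

Request:
jog_arm --increments '[0,0,12,0,15,0,0,22,0,15,0,0,29,0,15,0,0,32,0,15,0,0,34,0,15,0,0,34,0,15,0,0,34,0,15]'

```text
t: 6.55
ee_pos: [0.5973, 0.1399, 0.0226]
tcp_rot: [0.814, 0.581, 0.0, 0.0]
wrist_force: [-0.4, 0.4, 0.2]
gripper_width: 0.0196
grip_force: 25.0
```

Request:
jog_arm --increments '[0,0,1,0,15,0,0,1,0,15,0,0,2,0,15,0,0,2,0,15]'

```text
t: 6.95
ee_pos: [0.597, 0.1398, 0.0205]
tcp_rot: [0.814, 0.581, -0.0, 0.0]
wrist_force: [0.5, 0.4, -0.2]
gripper_width: 0.0196
grip_force: 25.0
```

Request:
jog_arm --increments '[0,0,0.5,0,15,0,0,1,0,15,0,0,1,0,15,0,0,1,0,15]'

```text
t: 7.35
ee_pos: [0.5971, 0.1398, 0.0201]
tcp_rot: [0.814, 0.581, 0.0, 0.0]
wrist_force: [-1.1, 0.1, 5.3]
gripper_width: 0.0197
grip_force: 25.0
```

Contact with the floor is felt (5 N), so I release and retreat.

Request:
jog_arm --increments '[0,0,-0.4,0,20,0,0,-0.4,0,23,0,0,-0.4,0,26,0,0,-0.4,0,30,0,0,-0.4,0,34,0,0,-0.4,0,34,0,0,-0.4,0,34]'

```text
t: 8.05
ee_pos: [0.597, 0.1398, 0.0197]
tcp_rot: [0.814, 0.581, -0.0, 0.0]
wrist_force: [-0.2, -0.4, -0.5]
gripper_width: 0.0337
grip_force: 0.0
```

Request:
jog_arm --increments '[0,0,-10,0,34,0,0,-30,0,34,0,0,-60,0,34,0,0,-100,0,34,0,0,-130,0,34,0,0,-130,0,34,0,0,-130,0,34]'

```text
t: 8.75
ee_pos: [0.5972, 0.1398, 0.1508]
tcp_rot: [0.814, 0.581, 0.001, 0.0]
wrist_force: [-0.4, -1.0, -0.8]
gripper_width: 0.0338
grip_force: 0.0
```

```bash
python3 - <<'E'
from h import *;import pickle
from station import robot
p=np.load("stand.npy");st=robot.state();print(st["t"],st["ee_pos"],st["gripper_width"],delta(st,[.5045,-.1615,.14],p[2]))
d={n:robot.capture(n) for n in("wrist","scene")};pickle.dump(d,open("c4.pkl","wb"))
a=cv2.resize(d["wrist"]["image"],(480,360));b=cv2.resize(d["scene"]["image"][140:280,230:390],(320,360)[:2])
cv2.imwrite("pics/p4.png",np.hstack([a,b])[:,:,::-1])
E
```

```text
8.75 [0.59716968 0.13983218 0.1508128 ] 0.03377348364163249 (array([-315.1,   10.2,   10.6]), np.float64(-0.0))
```

View pics/p4.png

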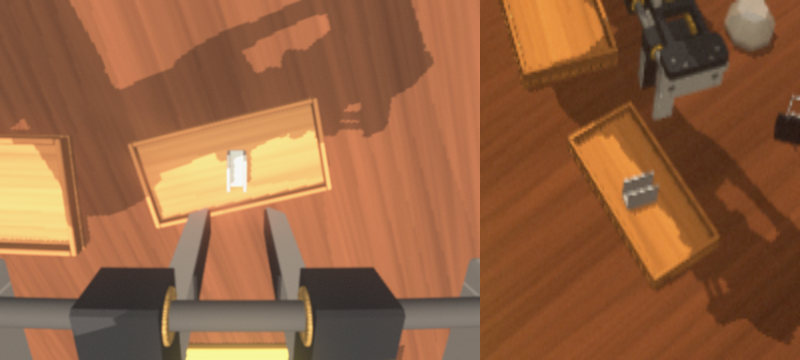

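The clip stands upright in the middle of the small tray, at (237,170) in the left panel. Now to the handle.

Request:
jog_arm --increments '[-15,1,0,0,34,-55,2,0,0,34,-95,3,0,0,34,-135,4,0,0,34,-175,6,0,0,34,-215,7,0,0,34,-255,8,0,0,34,-295,10,0,0,34,-310,10,0,0,34,-315,10,0,0,34]'

```text
t: 9.85
ee_pos: [0.5027, -0.1629, 0.1489]
tcp_rot: [0.815, 0.58, -0.001, -0.001]
wrist_force: [-0.1, 0.6, -0.2]
gripper_width: 0.0343
grip_force: 0.0
```

Request:
jog_arm --increments '[0,0,20,0,34,0,0,45,0,34,0,0,60,0,34,0,0,60,0,34,0,0,60,0,34]'

```text
t: 10.35
ee_pos: [0.5043, -0.1604, 0.0897]
tcp_rot: [0.814, 0.582, -0.0, -0.0]
wrist_force: [0.3, 0.4, 0.7]
gripper_width: 0.0336
grip_force: 0.0
```

```bash
python3 - <<'E'
from h import *;import pickle
from station import robot
p=np.load("stand.npy");st=robot.state();print(st["t"],st["ee_pos"],st["gripper_width"],delta(st,[.5048,-.161,.030],p[2]))
w=robot.capture("wrist");pickle.dump(w,open("w5.pkl","wb"))
cv2.imwrite("pics/w5.png",cv2.resize(w["image"],(800,600),interpolation=cv2.INTER_CUBIC)[:,:,::-1])
print(proj(w,[[.5045,-.1615,.062]])/.64)
E
```

```text
10.35 [ 0.504287   -0.16043871  0.08972921] 0.033577107526328656 (array([-0.4,  0.7, 59.7]), np.float64(0.0))
[[396.51529022 343.25269493]]
```

View pics/w5.png

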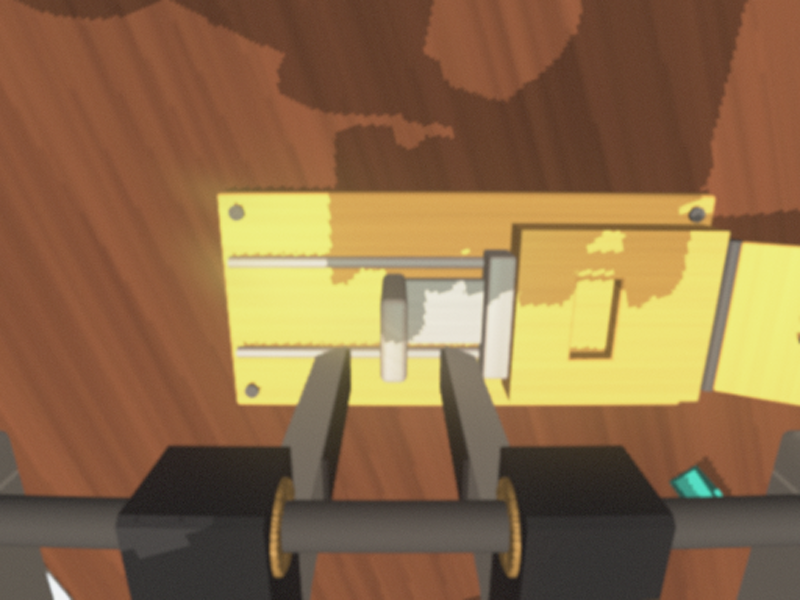

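The handle top is centred between the open fingers at (394,342), where I predicted (396,343). The die is empty and the left finger hides the index. I'm out of pictures to view, so I'll refine the index position numerically from the stored frames.

```bash
python3 - <<'E'
from h import *;import pickle
from scipy.optimize import least_squares
p0=np.load("stand.npy");d1=pickle.load(open("c1.pkl","rb"))
V={"w1":d1["wrist"],"w2":pickle.load(open("w2.pkl","rb")),"sc0":pickle.load(open("c0.pkl","rb"))["scene"]}
def warp(c,z,x0,x1,y0,y1,p=p0,r=.00025):
    X,Y=np.meshgrid(np.arange(x0,x1,r),np.arange(y0,y1,r));P=np.c_[X.ravel(),Y.ravel(),0*X.ravel()]
    P=Ro.from_euler("z",p[2]).apply(P)+[p[0],p[1],z]
    m=proj(c,P).astype(np.float32).reshape(*X.shape,2);return cv2.remap(c["image"],m[...,0],m[...,1],cv2.INTER_LINEAR),X,Y
for n,c in V.items():
    for nm,z,b in(("idx",.02,(-.118,-.08,-.066,-.03)),("ptr",.02,(-.075,-.045,-.04,-.024)),("handle",.062,(-.075,-.045,-.026,.026))):
        im,X,Y=warp(c,z,*b);h=cv2.cvtColor(im,cv2.COLOR_RGB2HSV).astype(int)
        m=(h[...,1]<70)&(h[...,2]>(150))
        k,l,st,cc=cv2.connectedComponentsWithStats(m.astype(np.uint8))
        if k<2:print(n,nm,"none");continue
        i=1+st[1:,4].argmax();m=l==i
        print(n,nm,"cx %.1f cy %.1f area %d mm2"%(X[m].mean()*1e3,Y[m].mean()*1e3,m.sum()/16))
        if nm!="handle":
            for y in range(0,X.shape[0],8):
                q=X[y][m[y]]
                if len(q):print("   y%.0f: %.1f..%.1f mid %.1f"%(Y[y,0]*1e3,q.min()*1e3,q.max()*1e3,(q.min()+q.max())*500))
E
```

```text
w1 idx cx -103.0 cy -49.2 area 208 mm2
   y-56: -108.5..-98.5 mid -103.5
   y-54: -110.7..-96.0 mid -103.4
   y-52: -111.2..-95.2 mid -103.2
   y-50: -111.2..-95.0 mid -103.1
   y-48: -111.0..-95.0 mid -103.0
   y-46: -110.0..-95.2 mid -102.6
   y-44: -107.7..-96.7 mid -102.2
   y-42: -105.5..-99.2 mid -102.4
w1 ptr cx -66.7 cy -28.9 area 133 mm2
   y-34: -63.0..-60.0 mid -61.5
   y-32: -73.2..-59.0 mid -66.1
   y-30: -74.0..-58.7 mid -66.4
   y-28: -74.2..-59.0 mid -66.6
   y-26: -74.8..-59.2 mid -67.0
w1 handle cx -61.3 cy -0.3 area 475 mm2
w2 idx cx -102.8 cy -49.0 area 197 mm2
   y-54: -110.7..-95.0 mid -102.9
   y-52: -110.7..-95.0 mid -102.9
   y-50: -110.7..-95.0 mid -102.9
   y-48: -110.7..-95.0 mid -102.9
   y-46: -110.0..-95.2 mid -102.6
   y-44: -107.7..-98.0 mid -102.9
   y-42: -105.5..-100.0 mid -102.7
   y-40: -102.2..-101.7 mid -102.0
w2 ptr cx -59.9 cy -28.7 area 73 mm2
   y-34: -64.0..-59.2 mid -61.6
   y-32: -64.5..-58.2 mid -61.4
   y-30: -64.5..-58.0 mid -61.2
   y-28: -64.7..-58.0 mid -61.4
   y-26: -63.7..-57.7 mid -60.7
w2 handle cx -61.4 cy 0.9 area 452 mm2
sc0 idx cx -100.3 cy -49.0 area 144 mm2
   y-54: -107.2..-96.5 mid -101.9
   y-52: -107.5..-92.5 mid -100.0
   y-50: -107.2..-92.5 mid -99.9
   y-48: -106.7..-93.2 mid -100.0
   y-46: -105.7..-94.7 mid -100.2
   y-44: -104.2..-97.2 mid -100.7
   y-42: -100.5..-98.7 mid -99.6
sc0 ptr cx -59.8 cy -26.4 area 95 mm2
   y-32: -59.0..-58.0 mid -58.5
   y-30: -61.2..-56.7 mid -59.0
   y-28: -62.2..-56.0 mid -59.1
   y-26: -75.0..-45.2 mid -60.1
sc0 handle cx -58.2 cy 5.6 area 464 mm2
```

Request:
jog_arm --increments '[0,1,20,0,34,0,1,40,0,34,0,1,55,0,34,0,1,60,0,34,0,1,60,0,34,0,1,60,0,34]'

```text
t: 11.0
ee_pos: [0.506, -0.1619, 0.0309]
tcp_rot: [0.814, 0.581, 0.001, 0.001]
wrist_force: [-0.1, -0.1, -0.4]
gripper_width: 0.0342
grip_force: 0.0
```

Request:
jog_arm --increments '[0,0.5,0,0,24,0,0.5,0,0,8,0,0.5,0,0,8,0,0.5,0,0,8,0,0.5,0,0,8,0,0.5,0,0,8,0,0.5,0,0,8]' --squeeze 25

```text
t: 11.7
ee_pos: [0.5032, -0.161, 0.0301]
tcp_rot: [0.814, 0.581, -0.001, -0.002]
wrist_force: [-4.3, 1.6, 6.4]
gripper_width: 0.0119
grip_force: 25.0
```

```bash
python3 - <<'E'
from h import *
from station import robot
p=np.load("stand.npy");st=robot.state();R=Ro.from_euler("z",-p[2])
print(st["ee_pos"],st["gripper_width"],R.apply(st["ee_pos"]-[p[0],p[1],0]).round(5),R.apply(st["wrist_force"]).round(1))
E
```

```text
[ 0.50315374 -0.16099993  0.0301047 ] 0.011893319548353707 [-0.06149  0.00015  0.0301 ] [-4.6  0.2  6.4]
```

Force on the tool along stand x is −4.6 N, so the jaw is against its closed stop with the TCP at x = −61.5 mm. The target is 41.3 mm further out.

Request:
jog_arm --increments '[0,0,0,0,8,0,-1,0,0,8,0,-4,0,0,8,0,-10,0,0,8,0,-18,0,0,8,0,-26,0,0,8,0,-34,0,0,8,0,-39,0,0,8,0,-41,0,0,8,0,-41,0,0,8]' --squeeze 45

```text
t: 12.7
ee_pos: [0.4694, -0.1494, 0.0302]
tcp_rot: [0.814, 0.581, 0.002, 0.002]
wrist_force: [7.0, -1.0, -4.5]
gripper_width: 0.0121
grip_force: 45.0
```

Request:
jog_arm --increments '[0,0,0,0,8,0,0,0,0,8,0,0,0,0,8]'

```text
t: 13.0
ee_pos: [0.4697, -0.1495, 0.0302]
tcp_rot: [0.814, 0.581, 0.002, 0.002]
wrist_force: [7.3, -1.0, -3.2]
gripper_width: 0.012
grip_force: 45.0
```

```bash
cat >>h.py <<'E'
def warp(c,z,x0,x1,y0,y1,p,r=.00025):
    X,Y=np.meshgrid(np.arange(x0,x1,r),np.arange(y0,y1,r));P=np.c_[X.ravel(),Y.ravel(),0*X.ravel()]
    P=Ro.from_euler("z",p[2]).apply(P)+[p[0],p[1],z]
    m=proj(c,P).astype(np.float32).reshape(*X.shape,2);return cv2.remap(c["image"],m[...,0],m[...,1],cv2.INTER_LINEAR),X,Y
E
cat >chk.py <<'E'
from h import *
from station import robot
p=np.load("stand.npy");st=robot.state();R=Ro.from_euler("z",-p[2])
print(st["t"],st["gripper_width"],R.apply(st["ee_pos"]-[p[0],p[1],0]).round(5),R.apply(st["wrist_force"]).round(1),st["grip_force"])
for n in("scene","side","wrist"):
    c=robot.capture(n)
    for nm,z,b in(("idx",.02,(-.118,-.08,-.066,-.0385)),("ptr",.02,(-.115,-.07,-.038,-.024)),("block",.032,(-.07,.0,.018,.036))):
        im,X,Y=warp(c,z,*b,p);h=cv2.cvtColor(im,cv2.COLOR_RGB2HSV).astype(int);m=(h[...,1]<80)&(h[...,2]>110)
        print(n,nm,[("y%.0f"%(Y[y,0]*1e3),(X[y][m[y]].min()*1e3).round(1),(X[y][m[y]].max()*1e3).round(1)) for y in range(0,len(X),12) if m[y].any()])
E
python3 chk.py
```

```text
13.0 0.012014839387540447 [-0.09683  0.0002   0.03016] [ 7.3  1.4 -3.2] 45.04521131515503
scene idx [('y-54', np.float64(-108.0), np.float64(-94.0)), ('y-51', np.float64(-108.0), np.float64(-89.7)), ('y-48', np.float64(-107.2), np.float64(-90.2)), ('y-45', np.float64(-105.7), np.float64(-92.5)), ('y-42', np.float64(-101.5), np.float64(-96.7))]
scene ptr [('y-32', np.float64(-95.5), np.float64(-93.5)), ('y-29', np.float64(-103.2), np.float64(-92.0)), ('y-26', np.float64(-109.2), np.float64(-70.2))]
scene block [('y18', np.float64(-47.7), np.float64(-27.5)), ('y21', np.float64(-49.2), np.float64(-35.0)), ('y24', np.float64(-70.0), np.float64(-1.7)), ('y27', np.float64(-47.7), np.float64(-26.7)), ('y30', np.float64(-47.2), np.float64(-32.0))]
side idx [('y-63', np.float64(-108.0), np.float64(-100.5)), ('y-60', np.float64(-110.2), np.float64(-98.5)), ('y-57', np.float64(-110.7), np.float64(-97.5)), ('y-54', np.float64(-111.0), np.float64(-97.0)), ('y-51', np.float64(-111.0), np.float64(-97.2)), ('y-48', np.float64(-110.0), np.float64(-97.7)), ('y-45', np.float64(-107.7), np.float64(-98.7
[... 906 characters left out ...]
)), ('y-45', np.float64(-114.2), np.float64(-80.2)), ('y-42', np.float64(-114.2), np.float64(-80.2)), ('y-39', np.float64(-118.0), np.float64(-80.2))]
wrist ptr [('y-38', np.float64(-115.0), np.float64(-70.2)), ('y-35', np.float64(-115.0), np.float64(-70.2)), ('y-32', np.float64(-115.0), np.float64(-70.2)), ('y-29', np.float64(-115.0), np.float64(-70.2)), ('y-26', np.float64(-115.0), np.float64(-71.2))]
wrist block [('y18', np.float64(-70.0), np.float64(-39.5)), ('y21', np.float64(-70.0), np.float64(-39.5)), ('y24', np.float64(-52.0), np.float64(-39.7)), ('y27', np.float64(-52.0), np.float64(-39.5)), ('y30', np.float64(-70.0), np.float64(-9.2)), ('y33', np.float64(-70.0), np.float64(-10.7))]
```

Request:
jog_arm --increments '[0,-3,0,0,8,0,-5,0,0,8,0,-6.3,0,0,8,0,-6.3,0,0,8,0,-6.3,0,0,8,0,-6.3,0,0,8,0,-6.3,0,0,8]'

```text
t: 13.85
ee_pos: [0.4642, -0.1476, 0.0302]
tcp_rot: [0.814, 0.581, 0.002, 0.003]
wrist_force: [7.5, -0.8, -4.9]
gripper_width: 0.0117
grip_force: 45.1
```

```bash
python3 chk.py | grep -v wrist; python3 -c "
from station import robot;print(robot.state()['ee_pos'],robot.state()['gripper_width'])"
```

```text
13.85 0.011682232901542858 [-0.10273  0.00019  0.03016] [ 7.3  1.7 -4.9] 45.051162242889404
scene idx [('y-54', np.float64(-108.0), np.float64(-94.0)), ('y-51', np.float64(-108.0), np.float64(-89.7)), ('y-48', np.float64(-107.5), np.float64(-90.5)), ('y-45', np.float64(-105.7), np.float64(-92.7)), ('y-42', np.float64(-101.5), np.float64(-96.7))]
scene ptr [('y-32', np.float64(-102.5), np.float64(-99.0)), ('y-29', np.float64(-115.0), np.float64(-97.7)), ('y-26', np.float64(-115.0), np.float64(-70.2))]
scene block [('y18', np.float64(-53.5), np.float64(-33.2)), ('y21', np.float64(-54.2), np.float64(-33.2)), ('y24', np.float64(-70.0), np.float64(-1.7)), ('y27', np.float64(-53.5), np.float64(-32.0)), ('y30', np.float64(-53.2), np.float64(-41.5))]
side idx [('y-63', np.float64(-108.0), np.float64(-100.5)), ('y-60', np.float64(-110.2), np.float64(-98.5)), ('y-57', np.float64(-110.7), np.float64(-97.5)), ('y-54', np.float64(-111.0), np.float64(-97.0)), ('y-51', np.float64(-111.0), np.float64(-97.2)), ('y-48', np.float64(-110.0), np.float64(-98.0)), ('y-45', np.float64(-107.5), np.float64(-99.5)), ('y-42', np.float64(-105.0), np.float64(-100.7)), ('y-39', np.float64(-103.5), np.float64(-103.0))]
side ptr [('y-38', np.float64(-104.5), np.float64(-100.5)), ('y-35', np.float64(-115.0), np.float64(-70.2)), ('y-32', np.float64(-115.0), np.float64(-70.2)), ('y-29', np.float64(-108.8), np.float64(-70.2)), ('y-26', np.float64(-106.8), np.float64(-70.2))]
side block [('y18', np.float64(-57.0), np.float64(-46.5)), ('y21', np.float64(-56.7), np.float64(-46.5)), ('y24', np.float64(-56.5), np.float64(-46.2)), ('y27', np.float64(-56.5), np.float64(-45.7)), ('y30', np.float64(-55.2), np.float64(-47.0))]
[ 0.46413226 -0.14758175  0.03016433] 0.011561634954711866
```

```bash
python3 - <<'E'
from h import *;import pickle
from station import robot
p=np.load("stand.npy");c0=pickle.load(open("c0.pkl","rb"));c1=pickle.load(open("c1.pkl","rb"))
for n,A in(("side",c1["side"]),("side",c0["side"]),("scene",c0["scene"]),("scene",c1["scene"])):
    B=robot.capture(n)
    for nm,z,y0,y1 in(("block",.032,-.03,.03),("ptr",.02,-.036,-.027),("block-y",.032,-.03,-.01)):
        lo,hi=(-.018,.003) if nm[0]=="b" else (-.065,-.053)
        a,_,_=warp(A,z,lo,hi,y0,y1,p);b,X,Y=warp(B,z,lo-.047,hi-.035,y0,y1,p)
        r=cv2.matchTemplate(b,a,cv2.TM_CCOEFF_NORMED);_,v,_,l=cv2.minMaxLoc(r);print(n,nm,"shift",round(-47+l[0]*.25,2),"score",round(v,2))
E
```

```text
side block shift -40.75 score 0.46
side ptr shift -41.75 score 0.75
side block-y shift -41.25 score 0.78
side block shift -40.75 score 0.46
side ptr shift -41.75 score 0.77
side block-y shift -41.25 score 0.77
scene block shift -39.5 score 0.4
scene ptr shift -41.0 score 0.56
scene block-y shift -41.0 score 0.59
scene block shift -39.5 score 0.4
scene ptr shift -41.0 score 0.56
scene block-y shift -41.0 score 0.59
```

The jaw's image displacement of about 41.2 mm matches the TCP travel and the target, so I hand in.

```bash
python3 -c "
from station import robot;s=robot.state();print(s['t'],s['ee_pos'],s['qd'].round(3));print(robot.hand_in())"
```

```text
14.2 [ 0.46413895 -0.14757178  0.03017371] [-0.     0.001 -0.    -0.002  0.001 -0.001]
the job is handed in; nothing more can be done
None
```

The job is handed in at 14.2 s: the steel clip stands upright in the small tray, and the jaw is still held pulled out about 41.2 mm, within about 1 mm of the index by my measurements.

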